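Refit the impeller of a cellar transfer pump and hold it against the seal spring

ROBOT

A 7-joint arm with a two-finger parallel gripper is mounted at the origin on a cart in front of the work surface, level with it; the furniture and walls round the work are solid. World frame = base frame: x ahead of the robot, y to its left, z up, the work surface at z = 0. Lengths are in m, angles in degrees, forces in N, time in s.
With the tool pointing down it reaches from about 0.4 to 0.85 m from the base axis. Payload 4.5 kg.
Tool frame: the origin (TCP) lies at the centre of the arm's flange, where the gripper is bolted on; the fingertips stand 166 mm ahead of it and the grasp point (between the pads) lies 147 mm ahead of it (manip.finger_overhang is the distance from the TCP to the fingertips, in m); z points along the fingers, y is the line along which they close (so a half turn about z gives the same grasp; the last joint's range is limited). The gripper opens to 88 mm and grips with 3 to 60 N. Pads are 18 mm wide; open, the fingers measure 123 mm over their backs; the gripper's body (75 mm by 187 mm) begins 45 mm behind the grasp point.
Start: joints at [-74.038, 39.483, -11.15, 89.685, 9.013, 51.709, -12.324], TCP at [0.151, 0.606, 0.405] pointing down, gripper open.
Joint ranges: [-172.22, 172.22], [-26.19, 119.32], [-84.43, 86.54], [7.71, 146.69], [-57.33, 237.33], [2.42, 119.75], [-152.13, 152.13]. Speed limits (degrees/s): [147.25, 147.25, 180, 180, 180, 180, 180].

INTERFACE

Orientations are given as a 3x3 rotation matrix whose columns are the frame's x, y, z axes.
In Python, from bench import manip gives the robot as it stands. Calls block until the motion is done:
- manip.move_ptp(position, orientation): joint-space move of the TCP to a pose.
- manip.move_linear(position, vel=0.15, ori=None): straight line of the TCP; ori=None keeps the orientation; vel is the mean speed in m/s.
- manip.move_j(angles): joint-space move.
- manip.gripper_to(opening): opening from 0.0 (shut) to 1.0 (fully open); the grip force is fixed at half the most; returns when the fingers have stopped.
- manip.sleep(seconds).
- manip.inverse_kinematics(position, orientation): joint angles nearest the present ones, or None.
- manip.state(): the state.
- manip.get_image(name): name is "side" or "top" or "wrist"; returns a dict with "image" (480x640x3 uint8, red, green, blue), "z_map" (480x640 float32, m along the optical axis (not along the pixel's ray), 0 where there is no reading), "fx", "fy", "cx", "cy" (pixels), "R" (3x3) and "t" (3): a world point X has camera coordinates R X + t. Camera axes: x right, y down, z forward; pixel columns grow to the right and rows downward; lengths in m; the calibration is good to about 2 mm. A picture is of the moment at which its call begins.
A pose or a line that the arm cannot do raises manip.MotionError and nothing moves.
- manip.job_done(): hands the job in; it is judged then, once.
The state is a dict: "clock": time; "joint_positions": joint angles; "dq": joint speeds; "effort": joint torques, N m; "eef_pos": TCP position; "eef_rot": TCP orientation; "contact_force": force on the tool from outside, world axes, zero at the start; "wrist_torque": the same for the moment, N m; "opening": opening from 0.0 (shut) to 1.0 (fully open); "grasp_force": force on a finger pad.
Only numpy, scipy, OpenCV 4.12 (cv2) and the standard library are available. Lean on these libraries where they do the work, as an engineer would, in place of code of your own. Each camera call takes 0.05 s, during which the arm holds its last target. There are 200 camera calls.

TASK

Get the transfer pump ready for its shaft nut: first swing the carry handle that stands over the open pump right back, away from the outlet pipe, until it clicks into its end detent and stays there. Then pick up the loose bronze impeller by its hub, lower it over the splined shaft, turn it until the splines mesh, and push it fully home against the seal spring. Finish while still holding it pressed fully home (the spring lifts it if you let go), and leave everything else on the table where it is.

Things in the scene. Friction and masses are not known exactly. Their poses are not given: they have to be found in the camera images.
- handle_grip (a point): middle of the pump's carry handle: a horizontal black rubber-sleeved round bar, 19 mm thick and 92 mm long, on two 8 mm steel arms 150 mm apart (over their centres). The point is on the bar's axis, 125 mm from the hinge axis. Bar runs along this frame's y axis; z points from the hinge to the bar
- handle_hinge (a point): point on the hinge axis of the carry handle, above the middle of the pump, 124 mm above the table; it is fixed to the pump. The hinge axis is this frame's y axis. The handle folds towards this frame's x axis (roughly away from the robot)
- handle (a joint): carry handle angle (rad): 0 = upright over the pump's mouth, grows as it folds towards +x of handle_hinge; 1.5 (the stop, 4 degrees above level) = seated in its end detent. Friction keeps it where it is left (1 to 3 N at the bar moves it) up to a hump from 0.8 to 1.2 (some 5 N at the bar); past 1.25 a sprung plunger pulls it to the stop and holds it. Starts at -0.2 to 0.4
- shaft_seat (a point): point on the axis of the pump's upright steel shaft, level with its shoulder (120 mm above the table), where the flat back of the impeller ends when home. z is up; x points through one of six equal spline teeth (one every 60 degrees). It lies in the open pump bowl, 100 mm inner diameter, whose rim is 19 mm above this point. The shaft is stiff to turn (0.3 N m)
- spline_top (a point): upper end of the shaft's teeth, on its axis, 24 mm above shaft_seat; axes as shaft_seat. Below it: six teeth 6 mm wide, 23 mm core, 28 mm over the teeth, upper ends bevelled 1 mm. Above it: plain round pilot 22.4 mm thick and 10 mm long, a 4 mm cone, then a 15 mm thread that ends 42 mm above this point
- impeller_centre (a point): the loose bronze impeller, lying on its flat back, hub up: back plate 84 mm across, 5 mm thick; six swept-back vanes up to 15.5 mm above the back; plain round hub 36 mm across that rises to 58 mm above the back (take it by the hub, above the vanes). 0.2 to 0.42 kg. The point is on the hub's axis, 29 mm above the back; z is up along the hub
- impeller_foot (a point): point on the impeller's axis in the plane of its flat back, 29 mm below impeller_centre; it meets shaft_seat when home. x points through the middle of one of the six equal spline grooves of the bore (one every 60 degrees). The bore runs right through: 24.6 mm between the lands, grooves 7.6 mm wide and 30.4 mm across: 0.8 mm to spare on each side of a shaft tooth
- seal (a joint): travel (m) of the spring-loaded black seal ring round the foot of the shaft: 0 = free, its face 6 mm above the shoulder; 0.006 = pressed down by an impeller that is home. The spring pushes back with 7 N at 0 and 13 N at 0.006, and lifts an impeller that is let go off its seat again
- pump: the small upright transfer pump: finned motor 114 mm across standing on its fan cowl, steel pump bowl 128 mm across on top with its rim 139 mm above the table, open upwards; outlet pipe on its robot side, terminal box under the folded handle. It does not move. Origin under its middle on the table; z up
- front_cover: bystander, to be left alone: the pump's own front cover, a low steel dish 128 mm across and 47 mm tall with a pipe ferrule on top, lying on its flange. Origin under its middle
- shaft_nut: bystander, to be left alone: hexagonal steel shaft nut, 27 mm across and 12 mm tall. Origin under its middle
- foil_cutter: bystander, to be left alone: black foil cutter, 33x46x14 mm. Origin under its middle
- matchbox: bystander, to be left alone: closed matchbox, 36x54x16 mm. Origin under its middle
- wing_corkscrew: bystander, to be left alone: wing corkscrew standing upright on its bell, 43x65x125 mm. Origin under its middle
- cork_4: bystander, to be left alone: used cork lying on its side, 23x46x23 mm. Origin under its middle
- cork_6: bystander, to be left alone: used cork lying on its side, 23x45x23 mm. Origin under its middle

How it is judged:
By the outcome, as a careful person would: the job done as asked, in the order asked, and still so for the second after the job is handed in, while the arm keeps its last pose, push and grip.
It also fails if it takes over 54 s, if anything falls off the work surface, if the arm or the gripper's body presses on something with over 40 N, if the wrist force passes 120 N, or if a joint passes its speed limit or range.

## Working session

There is one attempt and no reset: what is moved stays moved. The work goes in short steps, each a Python script; the robot and the scene stay as the last script left them, time stands still between calls to the robot, and variables do not carry over. Pictures are saved under pics/ and viewed, at most 10 in all, crops included, and the job is handed in when it is done.

```bash
mkdir -p pics; ls; python3 - <<'E'
from bench import manip
import numpy as np,cv2
for n in("top","side"):
    d=manip.get_image(n); cv2.imwrite(f"pics/{n}0.png",d["image"][:,:,::-1]); np.savez(f"{n}0.npz",**d)
    print(n,d["fx"],d["cx"],d["cy"],(-d["R"].T@d["t"]).round(3),d["R"].round(2).tolist())
print(manip.state()["clock"])
E
```

```text
pics
top 571.2235879158277 325.6113012039821 242.2868834872757 [-0.146  0.176  1.653] [[-0.29, -0.96, -0.01], [-0.85, 0.26, -0.45], [0.43, -0.13, -0.89]]
side 481.18161032064904 317.8152814371464 239.93902761179976 [ 0.345 -0.936  0.93 ] [[0.97, -0.22, -0.01], [-0.15, -0.62, -0.77], [0.16, 0.76, -0.63]]
0.1
```

View pics/top0.png

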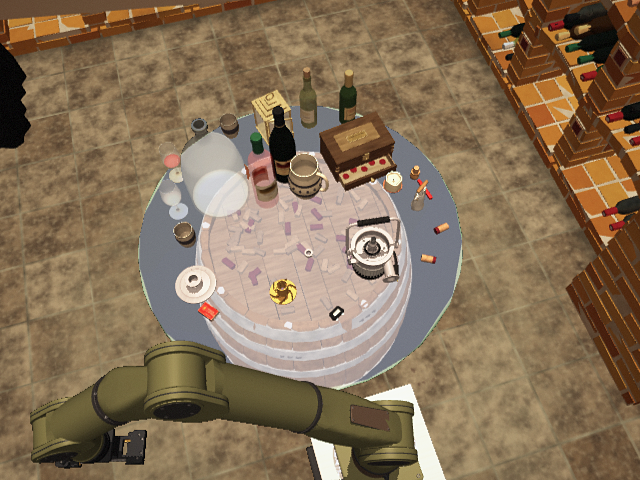

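View pics/side0.png

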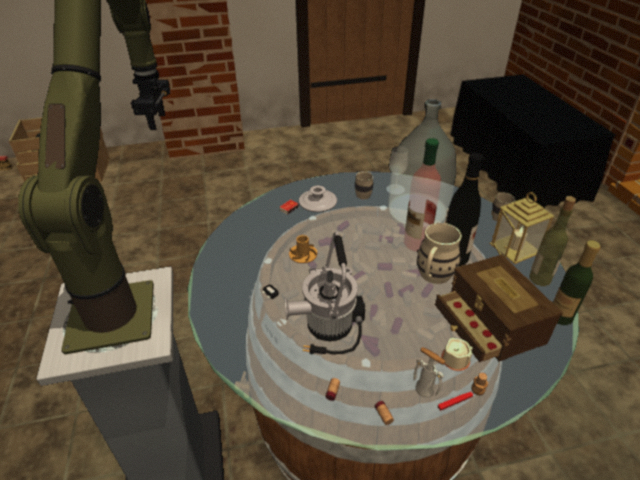

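Top view: pump bowl around (373,245), handle bar (374,220), impeller (282,291), outlet pipe (390,270), pointing to lower right. Side view: pump (330,300), bar (340,250), impeller (303,248).

```bash
cat > h.py <<'E'
import numpy as np,cv2
def cloud(d):
    z=np.asarray(d["z_map"],float); v,u=np.mgrid[:480,:640]
    P=np.stack([(u-d["cx"])/d["fx"]*z,(v-d["cy"])/d["fy"]*z,z],-1)
    return (P-d["t"])@d["R"]          # world points HxWx3
def ray(d,u,v,h):
    r=d["R"].T@np.array([(u-d["cx"])/d["fx"],(v-d["cy"])/d["fy"],1]); c=-d["R"].T@d["t"]
    return c+r*(h-c[2])/r[2]
def circ(p):
    A=np.c_[2*p[:,:2],np.ones(len(p))]; s=np.linalg.lstsq(A,(p[:,:2]**2).sum(1),rcond=None)[0]
    return s[:2],np.sqrt(s[2]+s[0]**2+s[1]**2)
E
python3 - <<'E'
from h import *
for n,uv,im in(("top",(373,245),(282,291)),("side",(330,290),(303,248))):
    d=dict(np.load(n+"0.npz")); P=cloud(d); I=d["image"].astype(int)
    print(n,"rim ray",ray(d,*uv,.139).round(3),"hub ray",ray(d,*im,.04).round(3))
    c=ray(d,*uv,.139); m=(np.hypot(P[...,0]-c[0],P[...,1]-c[1])<.22)&(d["z_map"]>0)
    for lo,hi in((.131,.146),(.2,.3)):
        q=m&(P[...,2]>lo)&(P[...,2]<hi); p=P[q]; print(lo,len(p),p.mean(0).round(3),p.min(0).round(3),p.max(0).round(3))
        if lo<.15 and len(p)>9: print("circ",circ(p))
        else:
            w,V=np.linalg.eigh(np.cov(p.T)); print("bar dir",V[:,2].round(3),w)
    # bar by colour: dark
    c=ray(d,*im,.03); m=(np.hypot(P[...,0]-c[0],P[...,1]-c[1])<.08)&(P[...,2]>.045)&(P[...,2]<.07)
    print("hub",m.sum(),P[m].mean(0).round(3),P[m].min(0).round(3),P[m].max(0).round(3))
    x0,y0,w=(250,190,160) if n=="top" else (260,200,130)
    cr=d["image"][y0:y0+int(w*.75),x0:x0+w,::-1]; cv2.imwrite(f"pics/{n}z.png",cv2.resize(cr,(400,300),interpolation=cv2.INTER_CUBIC))
cv2.imwrite("pics/z.png",np.hstack([cv2.imread("pics/topz.png"),cv2.imread("pics/sidez.png")]))
E
```

```text
top rim ray [ 0.537 -0.169  0.139] hub ray [0.515 0.123 0.04 ]
0.131 651 [ 0.53  -0.166  0.138] [ 0.423 -0.245  0.131] [ 0.603 -0.085  0.146]
circ (array([ 0.5258804 , -0.16650192]), np.float64(0.06048501074380751))
0.2 332 [ 0.556 -0.166  0.246] [ 0.536 -0.246  0.202] [ 0.575 -0.09   0.264]
bar dir [-0.127 -0.992  0.007] [2.06126735e-05 1.88589056e-04 2.04805779e-03]
hub 75 [0.525 0.121 0.054] [0.507 0.103 0.046] [0.547 0.138 0.064]
side rim ray [ 0.537 -0.176  0.139] hub ray [0.526 0.1   0.04 ]
0.131 988 [ 0.527 -0.172  0.139] [ 0.426 -0.244  0.131] [ 0.601 -0.087  0.146]
circ (array([ 0.52514549, -0.16891138]), np.float64(0.06102129325051022))
0.2 426 [ 0.556 -0.182  0.245] [ 0.537 -0.247  0.2  ] [ 0.573 -0.091  0.26 ]
bar dir [-0.123 -0.992 -0.032] [1.83674727e-05 2.64581712e-04 2.24346378e-03]
hub 113 [0.527 0.119 0.054] [0.51  0.099 0.046] [0.546 0.14  0.063]
```

View pics/z.png

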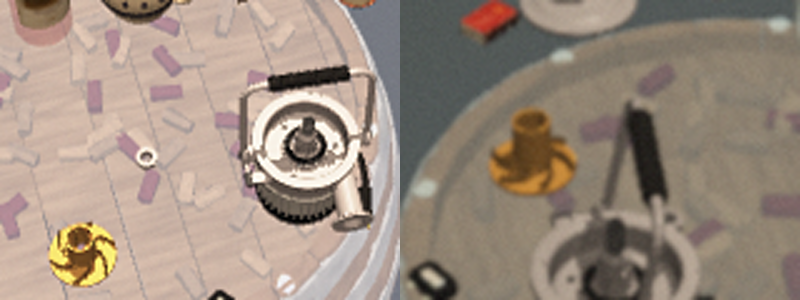

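Impeller about (0.526, 0.120) with hub top near 0.06; pump axis about (0.526, -0.168); bar at (0.556, -0.17, 0.25), so the handle angle is about 0.24 and its length 0.127, which agrees with the 125 mm given. Next is the handle: push from behind, then press from above.

```bash
cat >> h.py <<'E'
def down(a):   # tool z down, tool y at yaw a (rad)
    y=np.array([np.cos(a),np.sin(a),0]); z=np.array([0,0,-1.]); return np.c_[np.cross(y,z),y,z]
H=np.array([.526,-.168,.124]); X=np.array([.992,-.125,0]); YAW=np.arctan2(.992,.125); Z=np.array([0,0,1.])
def bar(t): return H+.125*(np.sin(t)*X+np.cos(t)*Z)
E
python3 - <<'E'
from h import *
from bench import manip
st=lambda s:print(s,round(manip.state()["clock"],2),manip.state()["eef_pos"].round(3) if hasattr(manip.state()["eef_pos"],'round') else manip.state()["eef_pos"],np.round(manip.state()["contact_force"],1))
print(np.round(manip.state()["eef_rot"],2).tolist())
L=manip.finger_overhang
p0=bar(.24)-.035*X+(L-.014)*Z
for a in(YAW,YAW+np.pi):
    q=manip.inverse_kinematics(p0,down(a)); print(None if q is None else np.round(q))
    q=manip.inverse_kinematics([.526,.12,.3],down(a)); print(None if q is None else np.round(q))
manip.move_linear([.35,.25,.46],vel=.3); st("mid")
E
```

```text
[[-0.97, 0.24, -0.0], [0.24, 0.97, -0.0], [-0.0, -0.0, -1.0]]
[ 25.  35. -20. 104.  16.  44.  80.]
[ -8.  43. -17. 110.  22.  31.  43.]
[ -5.  37.  30. 105. -25.  44. -58.]
[-32.  45.  25. 111. -34.  32. -81.]
mid 1.62 [0.349 0.251 0.46 ] [-0.1  0.4 -0.2]
```

```bash
python3 - <<'E'
from h import *
from bench import manip
def st(s): d=manip.state(); print(s,round(d["clock"],2),np.round(d["eef_pos"],3),np.round(d["contact_force"],1))
L=manip.finger_overhang
p0=bar(.24)-.035*X+(L-.014)*Z
R=down(YAW)
manip.move_ptp(p0+[0,0,.06],R); manip.gripper_to(0.0); st("above")
manip.move_linear(p0,vel=.15); st("behind")
for t in(.4,.6,.8,.95):
    manip.move_linear(bar(t)+(-.0185)*X+(L-.014)*Z,vel=.12); st(t)
d=manip.get_image("side"); np.savez("s1.npz",**d); cv2.imwrite("pics/s1.png",cv2.resize(d["image"][180:360,220:460,::-1],(640,480),interpolation=cv2.INTER_CUBIC))
E
```

```text
above 4.58 [ 0.521 -0.167  0.457] [ 0.4 -0.2  0.2]
behind 5.12 [ 0.521 -0.167  0.398] [0.8 0.5 0.7]
0.4 5.58 [ 0.556 -0.172  0.392] [-0.8 -0.1 -0.9]
0.6 5.93 [ 0.577 -0.174  0.379] [ 0.5 -0.3  0.1]
0.8 6.29 [ 0.596 -0.177  0.363] [-0.1 -0.3 -0.6]
0.95 6.6 [ 0.608 -0.178  0.349] [0.2 0.4 0.1]
```

View pics/s1.png

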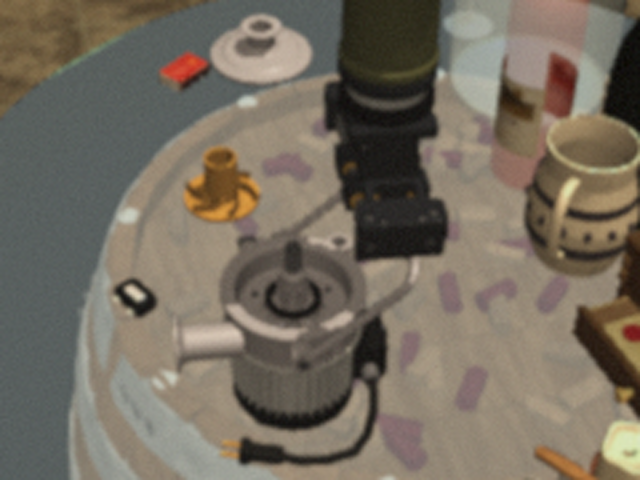

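The image shows the handle folded to about 0.9 rad, with its arm at (415,260), and the fingers behind the bar. Next I go over it and press it down.

```bash
python3 - <<'E'
from h import *
from bench import manip
def st(s): d=manip.state(); print(s,round(d["clock"],2),np.round(d["eef_pos"],3),np.round(d["contact_force"],1))
L=manip.finger_overhang
top=lambda t,g: bar(t)+.002*X+(L+.0095+g)*Z
p=np.array(manip.state()["eef_pos"]); 
manip.move_linear(p+[0,0,.05]-.004*X,vel=.2)
manip.move_linear(top(.9,.015),vel=.15); st("over")
for t in(1.0,1.15,1.3,1.4,1.48): manip.move_linear(top(t,0),vel=.1); st(t)
manip.sleep(.2)
manip.move_linear(top(1.48,.22),vel=.3); st("up")
# go over pump for a look; wrist view
manip.gripper_to(1.0)
manip.move_linear([.50,-.165,.47],vel=.25); manip.sleep(.2)
st("look")
for n in("side","wrist"):
    d=manip.get_image(n); np.savez(n+"2.npz",**d)
    im=d["image"][:,:,::-1]; im=im[180:360,220:460] if n=="side" else im
    cv2.imwrite(f"pics/{n}2.png",cv2.resize(im,(400,300),interpolation=cv2.INTER_AREA))
print("cam",(-d["R"].T@d["t"]).round(3),d["R"].round(2).tolist())
cv2.imwrite("pics/c2.png",np.hstack([cv2.imread("pics/side2.png"),cv2.imread("pics/wrist2.png")]))
E
```

```text
over 7.35 [ 0.625 -0.18   0.391] [-1.7 -0.5 -0.1]
1.0 7.76 [ 0.632 -0.181  0.366] [ 0.4 -0.4  0.7]
1.15 8.09 [ 0.64  -0.182  0.349] [-0.1 -0.6  0.2]
1.3 8.43 [ 0.647 -0.183  0.332] [ 0.  -0.1  0.3]
1.4 8.7 [ 0.65  -0.184  0.32 ] [-0.3  0.4  0.2]
1.48 8.95 [ 0.651 -0.184  0.31 ] [ 1.  -0.7  0.3]
up 10.03 [ 0.651 -0.184  0.529] [-0.6  0.1  0.2]
look 12.37 [ 0.501 -0.165  0.47 ] [-0.   0.8  0.1]
cam [ 0.427 -0.155  0.451] [[0.12, 0.99, 0.0], [0.95, -0.12, 0.29], [0.29, -0.04, -0.96]]
```

View pics/c2.png

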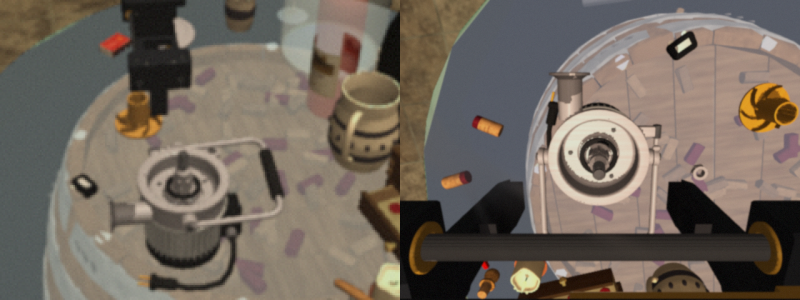

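```bash
python3 - <<'E'
from h import *
d=dict(np.load("side2.npz")); P=cloud(d); I=d["image"].astype(int)
rel=P-H; a=rel@X; b=rel@np.array([.125,.992,0])
m=(a>.09)&(a<.16)&(abs(b)<.045)&(P[...,2]>.08)&(P[...,2]<.3)
print("bar",m.sum(),a[m].mean().round(4),P[m][:,2].min().round(3),P[m][:,2].max().round(3),np.median(P[m][:,2]))
d=dict(np.load("wrist2.npz")); P=cloud(d); print(d["fx"])
c=np.array([.526,-.168])
for lo,hi,r0,r1 in((.136,.142,.045,.068),(.146,.153,0,.02),(.165,.186,0,.02),(.11,.135,0,.03)):
    r=np.hypot(P[...,0]-c[0],P[...,1]-c[1]); m=(P[...,2]>lo)&(P[...,2]<hi)&(r<r1)&(r>r0)
    print(lo,m.sum(),circ(P[m]) if m.sum()>5 else 0, P[m].mean(0).round(4) if m.sum() else 0)
I=d["image"][:,:,::-1]
def crop(x,y,w): return cv2.resize(I[y:y+w*3//4,x:x+w],(400,300),interpolation=cv2.INTER_CUBIC)
cv2.imwrite("pics/c3.png",np.hstack([crop(270,190,110),crop(530,120,110)]))
E
```

```text
bar 240 0.1338 0.08 0.147 0.14147432393289602
420.7730440164476
0.136 5679 (array([ 0.53491185, -0.16599931]), np.float64(0.05673242102788708)) [ 0.5316 -0.1655  0.1395]
0.146 88 (array([ 0.53877508, -0.16527198]), np.float64(0.011066113451245972)) [ 0.5299 -0.1649  0.1495]
0.165 294 (array([ 0.53815974, -0.16525331]), np.float64(0.00641908508087076)) [ 0.5345 -0.1648  0.1779]
0.11 2739 (array([ 0.52513345, -0.16805021]), np.float64(0.020933712492531103)) [ 0.5209 -0.1681  0.119 ]
```

View pics/c3.png

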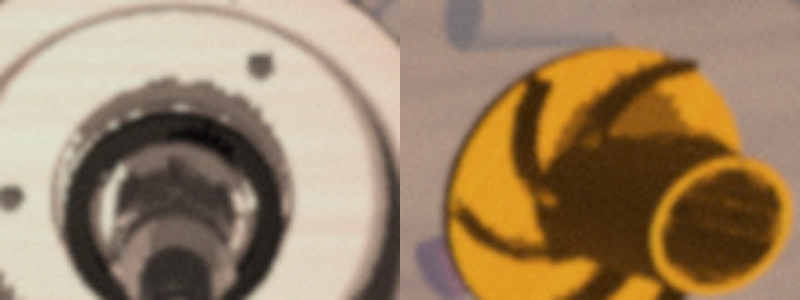

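Side crop (left of c2) shows the handle folded nearly level; its depth (bar top about 0.145, 0.125 from the axis) matches the seated position. The oblique wrist crop shows teeth and bore poorly, so I look straight down at each one.

```bash
cat > look.py <<'E'
from h import *
def ortho(d,c,h,half,n=300):  # resample image on plane z=h: rows=+x up, cols=-y right
    g=np.linspace(half,-half,n); gx,gy=np.meshgrid(g+c[0],g+c[1],indexing="ij")
    W=np.stack([gx,gy,np.full_like(gx,h)],-1)@d["R"].T+d["t"]
    m=(W[...,:2]/W[...,2:]*d["fx"]+[d["cx"],d["cy"]]).astype(np.float32)
    return cv2.remap(d["image"][:,:,::-1].copy(),m[...,0],m[...,1],cv2.INTER_CUBIC)
E
python3 - <<'E'
from look import *
from bench import manip
def st(s): d=manip.state(); print(s,round(d["clock"],2),np.round(d["eef_pos"],3),np.round(d["joint_positions"],0))
manip.move_linear([.611,-.176,.39],vel=.25); manip.sleep(.25); st("shaft")
a=manip.get_image("wrist"); np.savez("wa.npz",**a)
manip.move_linear([.600,.108,.30],vel=.3); manip.sleep(.25); st("imp")
b=manip.get_image("wrist"); np.savez("wb.npz",**b)
for d,c,L in((a,(.537,-.1655),((.137,.142,.045,.07),(.146,.155,0,.02),(.165,.186,0,.02),(.123,.14,0,.022))),(b,(.526,.12),((.054,.062,0,.025),(.003,.008,.03,.045)))):
    P=cloud(d); r=np.hypot(P[...,0]-c[0],P[...,1]-c[1])
    for lo,hi,r0,r1 in L:
        m=(P[...,2]>lo)&(P[...,2]<hi)&(r<r1)&(r>r0); q=P[m]
        print(lo,len(q),circ(q) if len(q)>5 else 0,"hull",np.round(cv2.minEnclosingCircle((q[:,:2]*1000).astype(np.float32)),1) if 0 else [np.round(v,4) for v in cv2.minEnclosingCircle(q[:,:2].astype(np.float32))] if len(q)>5 else 0, q[:,2].mean() if len(q) else 0)
cv2.imwrite("pics/o.png",cv2.resize(np.hstack([ortho(a,(.537,-.1655),.144,.024),ortho(b,(.526,.12),.058,.024)]),(800,400)))
E
```

```text
shaft 13.42 [ 0.61  -0.176  0.391] [17. 41. -9. 89.  8. 51. 88.]
imp 14.86 [0.6   0.107 0.3  ] [-11.  46.  -5.  98.   7.  37.  62.]
0.137 16175 (array([ 0.53960201, -0.16544483]), np.float64(0.056749707921693496)) hull [array([ 0.5382, -0.1675]), np.float64(0.0681)] 0.13956180692204634
0.146 112 (array([ 0.53876607, -0.16543359]), np.float64(0.010989960746387306)) hull [array([ 0.5386, -0.1658]), np.float64(0.0135)] 0.15365249106789916
0.165 333 (array([ 0.53885314, -0.16536588]), np.float64(0.0063861464797988175)) hull [array([ 0.5396, -0.1654]), np.float64(0.0072)] 0.18424546449652185
0.123 1449 (array([ 0.5377563 , -0.16545766]), np.float64(0.02039543258044895)) hull [array([ 0.537 , -0.1655]), np.float64(0.0221)] 0.1266845851256951
0.054 1753 (array([0.52944769, 0.12084783]), np.float64(0.015709863370663824)) hull [array([0.5294, 0.1209]), np.float64(0.0182)] 0.058453374037631824
0.003 5838 (array([0.52818276, 0.12053473]), np.float64(0.03637648731763263)) hull [array([0.5264, 0.1199]), np.float64(0.0447)] 0.00578471678388385
```

View pics/o.png

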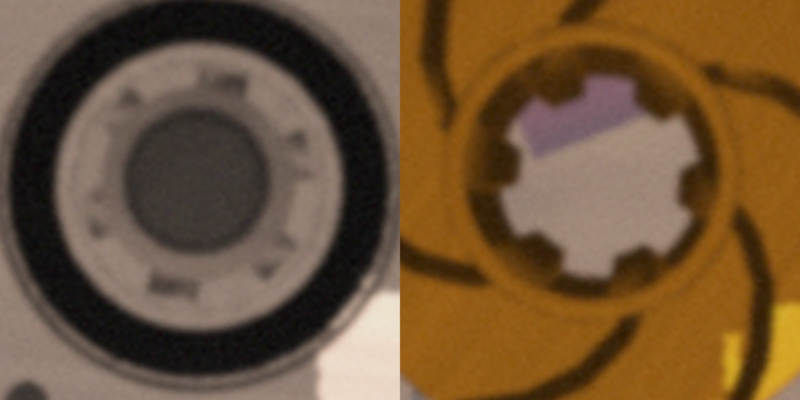

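The shaft crop has six dark gaps between teeth at (130,97), (222,82), (297,140), (270,268), (175,287) and (98,228), so the teeth are at about 17° mod 60. In the impeller crop the bore shows bright, with groove lobes near (610,80) and (597,272). I get both phases from polar harmonics.

```bash
python3 - <<'E'
from look import *
def phase(prof): # bright-max angle mod 60, world deg; polar angle in image: cw from +col(right=-y), rows down=-x
    f=np.fft.fft(prof-prof.mean()); n=len(prof); k=-np.angle(f[6])/6  # image angle of max, cw from right
    A=np.degrees(k)+np.arange(6)*60
    # image dir: col=cos A ->y=-cosA ; row=sinA -> x=-sinA
    w=np.degrees(np.arctan2(-np.cos(np.radians(A)),-np.sin(np.radians(A))))%60
    return w.round(1)[0],(abs(f)[1:9]/n).round(2)
def polar(im,c,R=150): return cv2.warpPolar(im.astype(np.float32),(R,720),c,R,cv2.WARP_POLAR_LINEAR)
a=dict(np.load("wa.npz")); b=dict(np.load("wb.npz"))
for h in(.144,.135,.125):
    g=cv2.cvtColor(ortho(a,(.5388,-.1654),h,.024),cv2.COLOR_BGR2GRAY); P=polar(g,(149.5,149.5)); s=150/24
    for r0,r1 in((11.5,14),(12.5,15)): print("tooth",h,r0,phase(P[:,int(r0*s):int(r1*s)].mean(1)))
im=ortho(b,(.5294,.1209),0.,.024).astype(int); m=((im[...,2]-im[...,0])<35).astype(np.uint8)
n,l,s,c=cv2.connectedComponentsWithStats(m); k=l[150,150]; m=(l==k)*1.; cc=c[k]; print("area mm2",s[k][4]*(48/300)**2,cc)
P=polar(m,tuple(cc)); print("groove",phase(P.sum(1)))
g=ortho(b,(.5294,.1209),.058,.024); 
E
```

```text
tooth 0.144 11.5 (np.float64(15.8), array([2.05, 2.98, 0.33, 2.21, 0.84, 9.52, 0.3 , 2.53], dtype=float32))
tooth 0.144 12.5 (np.float64(15.6), array([1.66, 2.29, 0.18, 1.39, 0.29, 8.26, 0.56, 2.45], dtype=float32))
tooth 0.135 11.5 (np.float64(15.9), array([2.85, 2.61, 0.3 , 2.38, 1.23, 8.04, 0.28, 1.92], dtype=float32))
tooth 0.135 12.5 (np.float64(15.7), array([1.8 , 3.04, 0.25, 1.88, 0.74, 9.93, 0.7 , 2.9 ], dtype=float32))
tooth 0.125 11.5 (np.float64(16.0), array([3.81, 1.9 , 0.23, 2.23, 1.44, 5.8 , 0.36, 1.07], dtype=float32))
tooth 0.125 12.5 (np.float64(15.8), array([2.26, 3.28, 0.34, 2.36, 1.51, 9.84, 0.34, 2.69], dtype=float32))
area mm2 2152.7296 [151.11028529 153.01593512]
groove (np.float64(31.5), array([3.1519798e+08, 3.1519795e+08, 3.1519795e+08, 3.1519798e+08,
       3.1519795e+08, 3.1519795e+08, 3.1519798e+08, 3.1519802e+08],
      dtype=float32))
```

```bash
python3 - <<'E'
from look import *
b=dict(np.load("wb.npz"))
im=ortho(b,(.5294,.1209),0.,.024); B=im[...,0]
print(B[150,130:170:8],B[150,::20])
t,m=cv2.threshold(B,0,255,cv2.THRESH_OTSU); n,l,s,c=cv2.connectedComponentsWithStats(m,connectivity=4); k=l[150,150]; m=(l==k)
print(t,"area",s[k][4]*.0256,"centre",c[k],s[k][:4])
y,x=np.nonzero(m); X=-(y-c[k][1]); Y=-(x-c[k][0]); r=np.hypot(X,Y)*.16
for r0,r1 in((11,13.5),(12.3,16),(10,16)):
    q=(r>r0)&(r<r1); z=np.exp(6j*np.arctan2(Y[q],X[q])).mean(); print(r0,"groove",(np.degrees(np.angle(z))/6%60).round(1),abs(z).round(2),q.sum())
E
```

```text
[116 119 119 119 119] [ 22  20  13  10 113 119 118 118 118 122 121 109  11  14  18]
65.0 area 614.0928 centre [149.01880107 149.65195098] [ 56  55 187 191]
11 groove 52.9 0.2 5961
12.3 groove 53.0 0.57 5500
10 groove 53.0 0.27 11711
```

Groove phase is 53.0° and tooth phase 15.8°, both mod 60, so the impeller turns +22.8°. The bore area of 614 mm² agrees with the drawing. Grasp and carry next.

```bash
cat >> h.py <<'E'
S=np.array([.5388,-.1654]); G=.189   # TCP height over impeller back
def back(manip,z,off=(0,0),**k): manip.move_linear([S[0]+off[0],S[1]+off[1],G+z],**k)
def st(manip,s):
    d=manip.state(); print(s,round(d["clock"],2),np.round(d["eef_pos"],4),"F",np.round(d["contact_force"],1),"T",np.round(d["wrist_torque"],2),"op",round(d["opening"],3),"gf",np.round(d["grasp_force"],1))
E
python3 - <<'E'
from look import *
from bench import manip
p=[.5294,.1209]
manip.move_linear(p+[.27],vel=.2); manip.move_linear(p+[G],vel=.12); st(manip,"at hub")
manip.gripper_to(0.0); st(manip,"grip")
manip.move_linear(p+[.40],vel=.2); st(manip,"lift")
back(manip,.205,vel=.2,ori=down(YAW+np.radians(22.8))); manip.sleep(.3); st(manip,"over")
print(np.round(manip.state()["joint_positions"]))
for n in("side","wrist"):
    d=manip.get_image(n); np.savez(n+"3.npz",**d)
    im=d["image"][:,:,::-1]; im=im[180:360,220:460] if n=="side" else im
    cv2.imwrite(f"pics/{n}3.png",cv2.resize(im,(400,300),interpolation=cv2.INTER_AREA))
cv2.imwrite("pics/c4.png",np.hstack([cv2.imread("pics/side3.png"),cv2.imread("pics/wrist3.png")]))
E
```

```text
at hub 16.27 [0.5299 0.1209 0.1895] F [0.5 0.3 0.5] T [-0.02  0.02 -0.02] op 1.003 gf 0.0
grip 17.13 [0.5294 0.1208 0.189 ] F [-0.1 -1.   0.4] T [-0.06  0.05  0.01] op 0.39 gf 30.0
lift 18.34 [0.5288 0.1207 0.3989] F [-0.   0.  -4.9] T [-0.04 -0.01  0.01] op 0.394 gf 30.0
over 20.23 [ 0.5389 -0.1649  0.3941] F [ 0.3 -0.1 -4.7] T [ 0.01  0.01 -0.01] op 0.395 gf 30.0
[ 21.  36. -15. 101.  12.  45. 106.]
```

View pics/c4.png

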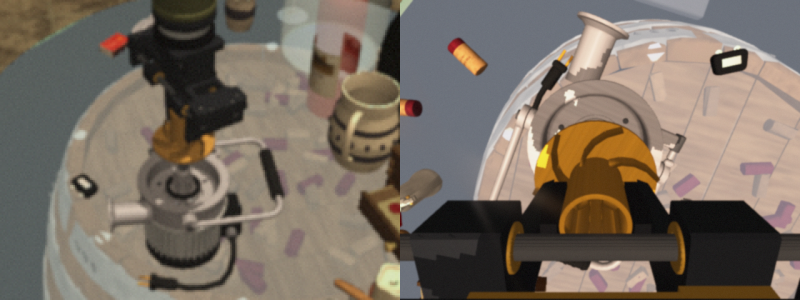

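The impeller hangs level from the hub, over the shaft at side-crop pixel (183,150). Handle stays folded at (270,175). Lowering with force watch.

```bash
python3 - <<'E'
from look import *
from bench import manip
st(manip,"0")
for z in(.184,.172,.160,.152,.147,.144,.141,.138,.134):
    back(manip,z,vel=.05); manip.sleep(.05); st(manip,z)
    d=manip.state(); F=np.array(d["contact_force"])-[0,0,-4.8]
    if abs(F[2])>7 or np.hypot(*F[:2])>6: print("stop"); break
E
```

```text
0 20.32 [ 0.5388 -0.1652  0.394 ] F [ 0.6 -0.4 -3.9] T [0.01 0.   0.01] op 0.391 gf 30.0
0.184 20.94 [ 0.5389 -0.1654  0.373 ] F [-0.4 -0.3 -4.4] T [ 0.01 -0.02 -0.01] op 0.393 gf 30.0
0.172 21.38 [ 0.5388 -0.1654  0.3608] F [-0.3 -0.2 -3. ] T [ 0.02 -0.01 -0.03] op 0.393 gf 30.0
0.16 21.82 [ 0.5388 -0.1654  0.3488] F [ 0.1  0.1 -3.9] T [0.04 0.02 0.02] op 0.396 gf 30.0
0.152 22.18 [ 0.5387 -0.1654  0.3408] F [-0.3 -0.5 -3.6] T [-0.03 -0.03  0.04] op 0.393 gf 30.0
0.147 22.48 [ 0.5388 -0.1654  0.3358] F [ 0.7  0.4 -4.4] T [ 0.06  0.02 -0.  ] op 0.396 gf 30.0
0.144 22.78 [ 0.5389 -0.1654  0.333 ] F [ 0.   0.7 -3.1] T [ 0.04 -0.09  0.02] op 0.392 gf 30.0
0.141 23.08 [ 0.5391 -0.1652  0.3325] F [-5.3  0.9 15.9] T [ 0.33  0.89 -0.03] op 0.395 gf 30.0
stop
```

It stopped on the tooth ends at 0.1435, as the spline-top height predicts. I keep a light press and search by turning.

```bash
python3 - <<'E'
from look import *
from bench import manip
base=YAW+np.radians(22.8)
back(manip,.1427,vel=.05); manip.sleep(.1); st(manip,"light")
ok=False
for a in(2,4,6,8,4,0,-2,-4,-6,-8):
    back(manip,.1425,vel=.05,ori=down(base+np.radians(a))); manip.sleep(.05); st(manip,a)
    if manip.state()["eef_pos"][2]-G<.1429: print("DROP"); break
E
```

```text
light 23.43 [ 0.5392 -0.1654  0.3327] F [-1.9  0.6  8. ] T [ 0.11  0.35 -0.  ] op 0.394 gf 30.0
2 23.73 [ 0.5392 -0.1653  0.3327] F [-2.   0.7  9.9] T [0.23 0.46 0.01] op 0.392 gf 30.0
4 24.03 [ 0.5393 -0.1653  0.3326] F [-2.6  0.1  9.2] T [0.22 0.44 0.01] op 0.394 gf 30.0
6 24.33 [ 0.5393 -0.1652  0.3326] F [-1.6  1.1  9.3] T [ 0.28  0.39 -0.08] op 0.391 gf 30.0
8 24.63 [ 0.5394 -0.1652  0.3326] F [-0.8  1.5 10.2] T [ 0.24  0.37 -0.07] op 0.392 gf 30.0
4 24.93 [ 0.5394 -0.1654  0.3326] F [-1.8  0.6  9.1] T [ 0.16  0.34 -0.04] op 0.393 gf 30.0
0 25.23 [ 0.5393 -0.1656  0.3327] F [-1.5 -0.1  8.6] T [0.09 0.38 0.01] op 0.385 gf 30.0
-2 25.53 [ 0.5394 -0.1656  0.3327] F [-1.6 -0.7  8.2] T [0.03 0.31 0.06] op 0.393 gf 30.0
-4 25.83 [ 0.5393 -0.1658  0.3326] F [-1.5 -0.2  8.9] T [-0.05  0.28  0.05] op 0.389 gf 30.0
-6 26.13 [ 0.5394 -0.1658  0.3326] F [-1.8 -0.3  8. ] T [-0.07  0.37  0.07] op 0.393 gf 30.0
-8 26.43 [ 0.5393 -0.1659  0.3326] F [-1.6 -1.6  7.4] T [-0.12  0.25  0.03] op 0.396 gf 30.0
```

No drop over ±8°, and there is a steady side force, so the axis is probably off by about a millimetre. I centre by touch on the pilot (1.1 mm slack), with 2.5 mm probes both ways.

```bash
python3 - <<'E'
from look import *
from bench import manip
base=YAW+np.radians(22.8)
back(manip,.148,vel=.05,ori=down(base)); manip.sleep(.1); st(manip,"up"); F0=np.array(manip.state()["contact_force"])
c=[]
for ax in(0,1):
    f=[]
    for s in(1,-1):
        o=[0,0]; o[ax]=s*.0025; back(manip,.148,off=o,vel=.02); manip.sleep(.1)
        F=np.mean([(manip.sleep(.02),manip.state()["contact_force"])[1] for _ in range(4)],0)
        st(manip,o); f.append(F[ax])
    k=(f[1]-f[0])/2/.0014; c.append((f[0]+f[1])/2/k); print("k",k,"centre off mm",c[-1]*1000)
    back(manip,.148,vel=.05)
E
```

```text
up 26.82 [ 0.5386 -0.1654  0.3364] F [ 0.3  0.1 -4.2] T [ 0.05  0.   -0.04] op 0.392 gf 30.0
[0.0025, 0] 27.27 [ 0.5406 -0.1654  0.3365] F [-2.1  0.5 -6.1] T [ 0.03  0.69 -0.04] op 0.393 gf 30.0
[-0.0025, 0] 27.83 [ 0.5371 -0.1654  0.3375] F [ 2.5 -0.6 -2.2] T [-0.02 -0.47 -0.  ] op 0.396 gf 30.0
k 1660.0474764611693 centre off mm -0.5039048692481072
[0, 0.0025] 28.52 [ 0.5384 -0.1642  0.3368] F [ 0.2 -5.7 -7.3] T [-1.19 -0.12 -0.03] op 0.392 gf 30.0
[0, -0.0025] 29.09 [ 0.5388 -0.167   0.337 ] F [-0.3  1.9 -4.7] T [ 0.66  0.11 -0.01] op 0.391 gf 30.0
k 2608.576765375576 centre off mm -0.5729873365868878
```

```bash
sed -i 's/S=np.array(\[.5388,-.1654\])/S=np.array([.5384,-.1660])/' h.py; python3 - <<'E'
from look import *
from bench import manip
base=YAW+np.radians(22.8)
back(manip,.148,vel=.05,ori=down(base)); manip.sleep(.1); st(manip,"up")
back(manip,.1425,vel=.03); manip.sleep(.05); st(manip,"light")
for a in(2,4,6,3,0,-2,-4,-6):
    if manip.state()["eef_pos"][2]-G<.1429: print("DROP"); break
    back(manip,.1425,vel=.05,ori=down(base+np.radians(a))); manip.sleep(.03); st(manip,a)
d=manip.get_image("wrist"); np.savez("w5.npz",**d); cv2.imwrite("pics/c5.png",d["image"][180:480,120:520,::-1].repeat(2,0).repeat(2,1)[:600,:800])
E
```

```text
up 29.69 [ 0.5384 -0.1662  0.337 ] F [-0.3  0.  -3.4] T [ 0.01  0.03 -0.02] op 0.392 gf 30.0
light 30.07 [ 0.5388 -0.166   0.3327] F [-1.   0.6  7.4] T [0.14 0.35 0.02] op 0.389 gf 30.0
2 30.36 [ 0.5389 -0.166   0.3327] F [-2.1  0.3  6.6] T [ 0.19  0.32 -0.02] op 0.39 gf 30.0
4 30.64 [ 0.539  -0.166   0.3327] F [-0.9  0.3  6.6] T [ 0.12  0.3  -0.09] op 0.394 gf 30.0
6 30.93 [ 0.5391 -0.1659  0.3327] F [-0.5 -0.3  6.2] T [ 0.18  0.28 -0.06] op 0.392 gf 30.0
3 31.21 [ 0.539  -0.166   0.3327] F [-1.1 -0.   5.5] T [0.14 0.27 0.08] op 0.393 gf 30.0
0 31.49 [ 0.539  -0.1661  0.3327] F [-1.   1.2  5.8] T [0.02 0.25 0.03] op 0.393 gf 30.0
-2 31.77 [ 0.539  -0.1662  0.3327] F [-0.3  0.   5.7] T [0.03 0.31 0.05] op 0.395 gf 30.0
-4 32.06 [ 0.539  -0.1662  0.3327] F [-2.1 -0.   6.7] T [-0.02  0.27  0.05] op 0.39 gf 30.0
-6 32.34 [ 0.539  -0.1662  0.3327] F [-1.5 -1.3  6.2] T [-0.04  0.27  0.08] op 0.393 gf 30.0
```

View pics/c5.png

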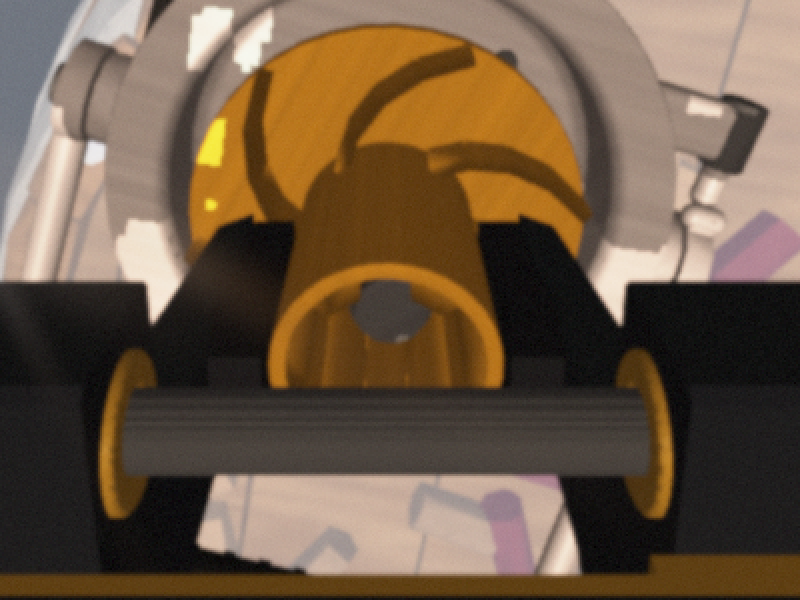

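The image shows the impeller level, with the bowl concentric around it. The angle could be the problem if the dark patches are teeth instead of gaps, so I check with depth.

```bash
python3 - <<'E'
from look import *
a=dict(np.load("wa.npz")); P=cloud(a); c=(.5388,-.1654)
x,y=P[...,0]-c[0],P[...,1]-c[1]; r=np.hypot(x,y); t=np.degrees(np.arctan2(y,x))
for r0,r1 in((.0122,.0138),):
    m=(r>r0)&(r<r1)&(P[...,2]>.1)
    for k in range(0,60,6):
        q=m&((t%60)>=k)&((t%60)<k+6); print(k,q.sum(),P[q][:,2].mean().round(4),np.percentile(P[q][:,2],[10,50,90]).round(3))
    q=m&(P[...,2]>.135); print("high",q.sum(),np.degrees(np.angle(np.exp(6j*np.radians(t[q])).mean()))/6%60,abs(np.exp(6j*np.radians(t[q])).mean()))
E
```

```text
0 22 0.1228 [0.12  0.121 0.122]
6 27 0.121 [0.12  0.121 0.122]
12 25 0.1209 [0.12  0.121 0.121]
18 24 0.121 [0.12  0.121 0.122]
24 25 0.1209 [0.12  0.121 0.122]
30 29 0.1392 [0.121 0.144 0.145]
36 51 0.1446 [0.144 0.145 0.146]
42 44 0.1449 [0.144 0.145 0.146]
48 55 0.1448 [0.144 0.145 0.146]
54 45 0.1442 [0.143 0.144 0.145]
high 220 46.50566886785517 0.7028170670448725
```

Depth shows teeth at 46.5°: the dark patches were the teeth. The right turn is -6.5°.

```bash
python3 - <<'E'
from look import *
from bench import manip
base=YAW-np.radians(6.5)
back(manip,.148,vel=.05,ori=down(YAW+.2)); back(manip,.148,vel=.05,ori=down(base)); manip.sleep(.1); st(manip,"up")
for a in(0,2,4,0,-2,-4):
    back(manip,.1420,vel=.05,ori=down(base+np.radians(a))); manip.sleep(.05); st(manip,a)
    if manip.state()["eef_pos"][2]-G<.1426: print("DROP"); break
else: raise SystemExit
for z in(.138,.134,.130):
    back(manip,z,vel=.05); manip.sleep(.05); st(manip,z)
    F=manip.state()["contact_force"]
    if F[2]>12: print("stop"); break
E
```

```text
up 33.22 [ 0.5383 -0.166   0.3368] F [-0.1  0.6 -4. ] T [ 0.02 -0.05  0.03] op 0.395 gf 30.0
0 33.53 [ 0.5383 -0.166   0.3307] F [ 0.8  0.2 -3.6] T [-0.04  0.04 -0.03] op 0.39 gf 30.0
DROP
0.138 33.83 [ 0.5383 -0.166   0.3269] F [-0.1 -0.4 -4. ] T [-0.06  0.01 -0.01] op 0.389 gf 30.0
0.134 34.13 [ 0.5384 -0.166   0.3229] F [-0.1 -0.1 -4.3] T [-0.01  0.01  0.03] op 0.389 gf 30.0
0.13 34.43 [ 0.5383 -0.166   0.3188] F [ 0.2  0.7 -3.6] T [ 0.04 -0.02 -0.01] op 0.391 gf 30.0
```

Meshed. Now press home against the spring and seat.

```bash
python3 - <<'E'
from look import *
from bench import manip
for z in(.126,.123,.121,.120,.1193,.1186,.118,.1174):
    back(manip,z,vel=.04); manip.sleep(.1); st(manip,z)
    if manip.state()["contact_force"][2]>16: break
manip.sleep(.5); st(manip,"hold")
for n in("side","wrist"):
    d=manip.get_image(n); np.savez(n+"6.npz",**d)
    im=d["image"][:,:,::-1]; im=im[180:360,220:460] if n=="side" else im
    cv2.imwrite(f"pics/{n}6.png",cv2.resize(im,(400,300),interpolation=cv2.INTER_AREA))
cv2.imwrite("pics/c6.png",np.hstack([cv2.imread("pics/side6.png"),cv2.imread("pics/wrist6.png")]))
P=cloud(d); m=(np.hypot(P[...,0]-S[0],P[...,1]-S[1])<.0185)&(P[...,2]>.16)&(P[...,2]<.2)
h,e=np.histogram(P[m][:,2],np.arange(.16,.2,.002)); print(h)
r=np.hypot(P[...,0]-S[0],P[...,1]-S[1]); m=(r>.022)&(r<.04)&(P[...,2]>.115)&(P[...,2]<.142); print(np.histogram(P[m][:,2],np.arange(.115,.143,.002)))
E
```

```text
0.126 34.78 [ 0.5385 -0.166   0.315 ] F [ 0.6  0.1 -3.6] T [-0.07 -0.09  0.03] op 0.392 gf 30.0
0.123 35.13 [ 0.5385 -0.166   0.3127] F [-2.  -0.2  5.4] T [ 0.07  0.24 -0.02] op 0.393 gf 30.0
0.121 35.48 [ 0.5385 -0.166   0.3109] F [-1.4  0.5  7. ] T [ 0.12  0.35 -0.03] op 0.394 gf 30.0
0.12 35.83 [ 0.5385 -0.166   0.31  ] F [-2.4  1.1  7.4] T [0.16 0.42 0.03] op 0.396 gf 30.0
0.1193 36.18 [ 0.5385 -0.166   0.3094] F [-2.3  0.6  7.8] T [ 0.12  0.44 -0.03] op 0.391 gf 30.0
0.1186 36.53 [ 0.5385 -0.166   0.3089] F [-2.8  0.1 10.4] T [0.13 0.53 0.01] op 0.39 gf 30.0
0.118 36.88 [ 0.5384 -0.166   0.3089] F [-3.8  1.7 14.8] T [0.21 0.73 0.03] op 0.388 gf 30.0
0.1174 37.23 [ 0.5384 -0.166   0.3088] F [-6.1  2.  19.6] T [0.29 0.98 0.04] op 0.391 gf 30.0
hold 37.73 [ 0.5384 -0.166   0.3088] F [-4.2  1.4 19.4] T [0.33 1.01 0.04] op 0.393 gf 30.0
[ 319  401  473  510  539  515  521  573 1025 2149  187  273  298  428
   50    0    0    0    0    0]
(array([   0,    0,    0,    0,  830, 6837,  388,  232,  317, 1186,  418,
          0,    0]), array([0.115, 0.117, 0.119, 0.121, 0.123, 0.125, 0.127, 0.129, 0.131,
       0.133, 0.135, 0.137, 0.139, 0.141]))
```

View pics/c6.png

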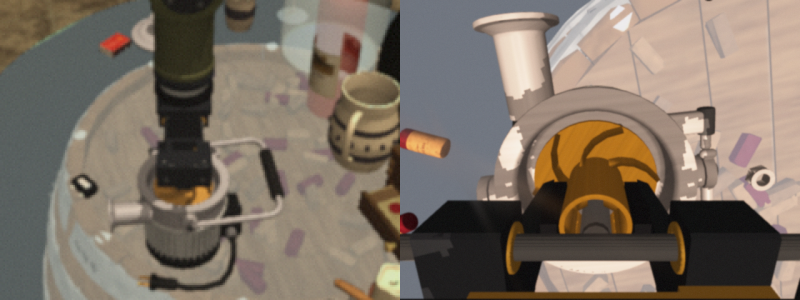

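It hits a hard stop with the back at 0.120. The hub top is at 0.178, the plate top at 0.125–0.127, and the spring is overcome with a steady 19 N. The handle is still folded at (270,175).

```bash
python3 -c "
from bench import manip
print(manip.job_done())"
```

```text
the job is handed in; nothing more can be done
None
```

The job is handed in: the handle is folded back to its end stop, and the impeller is meshed on the splines and held pressed fully home with about 19 N.

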